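Put the screwdrivers away in their lanes on the storeroom shelf

TASK

Put the two screwdrivers away on the low shelf so they make a neat row with the file: lay each one flat and straight between the lines of the lane outlined in its own handle colour, pointing the same way as the file, with the butt end of its handle on the white line. Set them down gently rather than dropping them, and leave the file, spray can, bottle and tape roll where they are.

Things in the scene. Friction and masses are not known exactly. Their poses are not given: they have to be found in the camera images.
- shelf: fixed low bench-top shelf: light chipboard in a galvanised frame, 250 (x) x 310 (y) mm, flat top 80 mm above the bench, no rim. Origin: centre of its underside on the bench; -x is its front edge, nearest the robot. A 12 mm wide white line runs along y across the board at x = -90 mm. Three coloured lanes lie on it side by side, 90 mm apart, in varying order.
- lane_red: red tape outline of a lane, flat on the shelf board: two lines along x, 72 mm apart inside, 216 mm long, closed by a line at the far end, open at the front. Origin: on the board's upper surface, midway between the lines; +x along the lane away from the front; the white line crosses at x = -90 mm, the far line is at x = +111 mm.
- lane_yellow: the same outline in yellow; same frame as lane_red
- lane_blue: the same outline in blue; same frame as lane_red; the file lies in it
- driver_red: loose screwdriver with a red handle (two narrow black bands). 180 mm long: octagonal handle 100 mm long, 30 mm over flats, then a thin round steel shaft 8 mm across; about 130 g, balances at the handle, lies on any flat with the shaft in the air. Origin: underside of the handle's middle at roll 0, 15 mm below its axis; +x from handle to tip; butt end x = -50 mm, handle front +50, tip +130 mm.
- driver_red_butt (a point): centre of the butt (free) end of the red handle, on the handle's axis
- driver_red_tip (a point): tip of the red screwdriver's shaft, on the handle's axis
- driver_yellow: loose screwdriver with a yellow handle (two narrow black bands). 180 mm long: octagonal handle 100 mm long, 30 mm over flats, then a thin round steel shaft 8 mm across; about 130 g, balances at the handle, lies on any flat with the shaft in the air. Origin: underside of the handle's middle at roll 0, 15 mm below its axis; +x from handle to tip; butt end x = -50 mm, handle front +50, tip +130 mm.
- driver_yellow_butt (a point): centre of the butt (free) end of the yellow handle, on the handle's axis
- driver_yellow_tip (a point): tip of the yellow screwdriver's shaft, on the handle's axis
- file: loose flat file, blue handle, in the blue lane, butt end on the white line. 180 mm long: octagonal handle 100 mm long, 30 mm over flats, flat steel blade 22 x 5 mm; about 130 g, balances at the handle, lies on any flat with the blade in the air. Origin: underside of the handle's middle at roll 0, 15 mm below its axis; +x from handle to tip; butt end x = -50 mm, handle front +50, tip +130 mm.
- spray_can: loose steel spray can with a paper label, 64 mm across, 170 mm tall, standing; origin: centre of its underside
- cleaner_bottle: loose blue bottle with a white cap, 68 mm across, 170 mm tall, standing; origin: centre of its underside
- tape_roll: loose blue roll of tape lying flat, 100 mm across, 25 mm high; origin: centre of its underside
There are look-alikes about, which are no part of the job. Leave any turquoise look-alike of the driver_yellow alone. What is meant by the driver_red is not orange, and is the smaller of those in its own colour.

How it is judged:
By the outcome, as a careful person would: the job done as asked, in the order asked, and still so for the second after the job is handed in, with the robot touching nothing.
It also fails if it takes over 58 s, if anything falls off the work surface, if the arm or the gripper's body presses on something with over 40 N, if the wrist force passes 120 N, or if a joint passes its speed limit or range.

ROBOT

A 6-joint arm with a two-finger parallel gripper is mounted at the origin on the work surface. World frame = base frame: x ahead of the robot, y to its left, z up, the work surface at z = 0. Lengths are in m, angles in rad, forces in N, time in s.
With the tool pointing down it reaches from about 0.375 to 0.9 m from the base axis. Payload 3.1 kg.
Tool frame: the origin (TCP) lies between the finger pads; the fingertips stand 8 mm ahead of it and the grasp point (between the pads) lies 11 mm behind it; z points along the fingers, y is the line along which they close (so a half turn about z gives the same grasp; the last joint's range is limited). The gripper opens to 87 mm and grips with 3 to 60 N. Pads are 19 mm wide; open, the fingers measure 117 mm over their backs; the gripper's body (75 mm by 190 mm) begins 51 mm behind the grasp point.
Start: joints at [1.125, 0.527, 1.433, -0, 1.181, -0.178], TCP at [0.165, 0.603, 0.231] pointing down, gripper open.
Joint ranges: [-3.08, 3.08], [-0.75, 2.2], [0.22, 2.44], [-1.43, 4.57], [0, 2.65], [-2.85, 2.85]. Speed limits (rad/s): [2.79, 2.79, 3.14, 3.14, 3.14, 3.14].

INTERFACE

Orientations are given as a unit quaternion [x, y, z, w].
In Python, from rig import robot gives the robot as it stands.
- The arm moves only by the tool move_arm, never from a script. Its argument "motion" is text: rows parted by semicolons, each of 5 numbers parted by spaces: the opening, from -1 (shut) to 1 (fully open), then the shift along the tool's x, y, z normalised to -1 to 1, where 1 is 0.2 m, then the turn about the tool's z normalised to -1 to 1, where 1 is pi rad. A call has 1 to 12 rows; each row is the pose to reach, as a shift and turn from the pose commanded when the call began, along the tool's axes at that moment, turning the shorter way round; what a row does not reach only later rows make up. A row lasts 1/12 s, in which the tool goes at most 41.7 mm and 7.16 degrees, less where a joint would pass 70% of its speed; a pose out of reach is approached as far as the arm can. A call with a number of a shift or a turn outside -1 to 1 is refused whole. A call with a gripper value outside its range is refused whole. The fingers move at their own pace and stop on an object; "newtons" is the grip in N (left out, the last holds). Time passes only in rows, so rows that repeat a pose let the fingers close. It gives the time, the measured TCP pose, the force, the opening and the grip force at its end, in the units of the state.
- robot.get_obs(): the state, without advancing time (a new reading comes with each control period).
- robot.camera(name): name is "scene" or "top" or "wrist"; returns (picture, depth): 384x512x3 uint8, red, green, blue; 384x512 float32, m along the optical axis (not along the pixel's ray), 0 where there is no reading.
- robot.camera_model(name): a dict with "mtx" (3x3 intrinsics, pixels), "position" and "attitude" of the camera in the world. Camera axes: x right, y down, z forward; pixel columns grow to the right and rows downward; lengths in m; the calibration is good to about 2 mm. A picture is of the moment at which its call begins: read the wrist's pose just before it. camera_model takes no time and is no camera call; for the wrist camera it gives the pose at the moment of the call.
- robot.hand_in(): hands the job in; it is judged then, once.
The state is a dict: "time": time; "q": joint angles; "joint_velocities": joint speeds; "joint_torque": joint torques, N m; "position": TCP position; "tool_rot": TCP orientation; "ft_force": force on the tool from outside, world axes, zero at the start; "moment": the same for the moment, N m; "grip_width": finger opening in m; "grip_force": force on a finger pad.
Only numpy, scipy, OpenCV 4.12 (cv2) and the standard library are available. Lean on these libraries where they do the work, as an engineer would, in place of code of your own. Each camera call takes 0.05 s, during which the arm holds its last target. There are 200 camera calls.

## Working session

There is one attempt and no reset: what is moved stays moved. The work goes in short steps, Python scripts to look and compute and a tool call to move; the robot and the scene stay as the last step left them, time stands still between calls to the robot, and variables do not carry over. Pictures are saved under pics/ and viewed, at most 10 in all, crops included, and the job is handed in when it is done.

Besides the shell and the picture viewer there is one more tool, called by a JSON object that holds its "method" and its "body", one argument or row to a line. move_arm: Moves the arm, as the interface text tells. Its arguments: {"type":"object","properties":{"motion":{"type":"string"},"newtons":{"type":"number"}},"required":["motion"]}

```bash
ls; mkdir -p pics; cat > h.py <<'E'
import numpy as np, cv2
from scipy.spatial.transform import Rotation as R
from rig import robot
def snap(n):
    m=robot.camera_model(n); im,d=robot.camera(n); return im,d,m
def rot(m):
    a=np.array(m["attitude"],float)
    return a if a.shape==(3,3) else R.from_quat(a).as_matrix()
def ray(m,uv):
    uv=np.atleast_2d(uv).astype(float); k=np.linalg.inv(np.array(m["mtx"]))
    return (rot(m)@(k@np.c_[uv,np.ones(len(uv))].T)).T
def plane(m,uv,z):
    r=ray(m,uv); p=np.array(m["position"]); return p+r*((z-p[2])/r[:,2])[:,None]
def pts(m,uv,d):
    return np.array(m["position"])+ray(m,uv)*np.atleast_1d(d)[:,None]
def tri(m1,u1,m2,u2):
    a,b=ray(m1,u1)[0],ray(m2,u2)[0]; p,q=np.array(m1["position"]),np.array(m2["position"])
    s=np.linalg.lstsq(np.c_[a,-b],q-p,rcond=None)[0]
    x,y=p+a*s[0],q+b*s[1]; return (x+y)/2,np.linalg.norm(x-y)
E
python3 - <<'E'
from h import *
import pickle
S={}
for n in("scene","top","wrist"):
    S[n]=snap(n); print(n,S[n][2])
    cv2.imwrite(f"pics/{n}0.png",S[n][0][:,:,::-1])
pickle.dump(S,open("s0.pkl","wb"))
print(robot.get_obs())
a=cv2.resize(S["top"][0],(800,600),interpolation=cv2.INTER_CUBIC)
cv2.imwrite("pics/top0b.png",a[:,:,::-1])
E
```

```text
pics
scene {'mtx': array([[353.80581477,   0.        , 258.230816  ],
       [  0.        , 353.80581477, 190.60312145],
       [  0.        ,   0.        ,   1.        ]]), 'position': array([0.97369109, 0.6936729 , 1.10436106]), 'attitude': array([ 0.24212092,  0.90599352, -0.33433421, -0.09366881])}
top {'mtx': array([[453.86916829,   0.        , 254.69412695],
       [  0.        , 453.86916829, 195.87729821],
       [  0.        ,   0.        ,   1.        ]]), 'position': array([ 0.33726328, -0.04815154,  1.5282243 ]), 'attitude': array([ 0.7103578 , -0.7013634 ,  0.04623657, -0.03665178])}
wrist {'mtx': array([[304.52503748,   0.        , 254.27005981],
       [  0.        , 304.52503748, 191.96210908],
       [  0.        ,   0.        ,   1.        ]]), 'position': array([0.09859514, 0.62040987, 0.38524453]), 'attitude': array([0.78835285, 0.60192259, 0.07673318, 0.10149382])}
{'time': 0.15, 'q': array([ 1.12449554e+00,  5.28249875e-01,  1.43360280e+00,  2.32042329e-05,
        1.18141656e+00, -1.78492288e-01]), 'joint_velocities': array([ 1.13277593e-03, -3.94816913e-03, -5.92534488e-03,  1.29909191e-03,
        1.11266679e-03, -4.81010067e-05]), 'joint_torque': array([ 9.04793815e-04, -4.40432239e+01, -1.76842421e+01,  6.33837632e-02,
        5.52344823e-02, -1.09777768e-04]), 'position': array([0.16510646, 0.60222804, 0.22979977]), 'tool_rot': array([ 1.33508778e-01,  9.91047276e-01, -7.94416909e-04, -2.67850095e-04]), 'ft_force': array([ 0.28617527, -0.4809376 ,  0.14170257]), 'moment': array([-0.01618466,  0.00401272, -0.00056966]), 'grip_force': 0.0, 'grip_width': 0.08721435531166123}
```

View pics/top0b.png

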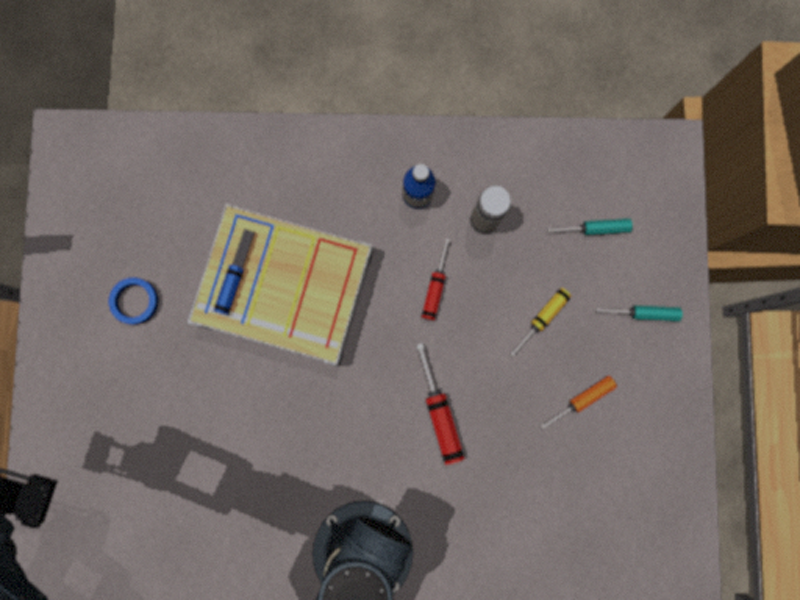

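View pics/scene0.png

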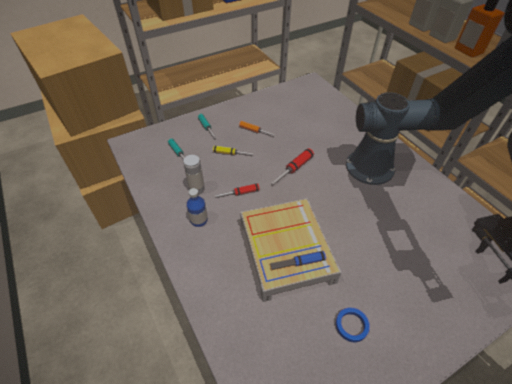

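Top view (800x600 scale): the reds are small at (435,285), large at (440,410), and an orange one at (580,400). driver_red is the small one, since the other is larger or orange. driver_yellow is at (545,315); the two at (605,228) and (655,313) are turquoise look-alikes. Next is an enlarged crop to confirm, plus the measurements.

```bash
cat > m.py <<'E'
from h import *
import pickle
S=pickle.load(open("s0.pkl","rb"))
def masks(im):
    h=cv2.cvtColor(im,cv2.COLOR_RGB2HSV).astype(int); H,s,v=h[...,0],h[...,1],h[...,2]
    return dict(red=((H<6)|(H>172))&(s>150)&(v>70),yellow=(H>22)&(H<34)&(s>150)&(v>90),blue=(H>104)&(H<125)&(s>130)&(v>60))
def blobs(im,c,amin=40):
    m=cv2.morphologyEx(masks(im)[c].astype(np.uint8),cv2.MORPH_CLOSE,np.ones((5,5)))
    n,l,st,ce=cv2.connectedComponentsWithStats(m)
    out=[]
    for i in range(1,n):
        if st[i,4]>=amin:
            ys,xs=np.nonzero(l==i); out.append((st[i,4],cv2.minAreaRect(np.c_[xs,ys].astype(np.float32)),ce[i]))
    return out
if __name__=="__main__":
    for n in("top","scene"):
        for c in("red","yellow","blue"):
            for a,r,ce in blobs(S[n][0],c): print(n,c,a,np.round(ce,1),np.round(r[0],1),np.round(r[1],1),round(r[2],1))
    t=S["top"][0]; c=cv2.resize(t[130:310,235:445],None,fx=3,fy=3,interpolation=cv2.INTER_CUBIC)
    cv2.imwrite("pics/crop1.png",c[:,:,::-1])
    c=cv2.resize(t[120:240,110:245],None,fx=5,fy=5,interpolation=cv2.INTER_CUBIC)
    cv2.imwrite("pics/crop2.png",c[:,:,::-1])
E
python3 m.py
```

```text
top red 230 [277.2 189.1] [277.1 189. ] [ 8.  29.6] 14.0
top red 527 [284.4 274. ] [284.4 274. ] [43.7 12.5] 73.6
top yellow 175 [351.9 197.5] [352.1 197.1] [ 6.8 28.7] 40.6
top blue 216 [267.4 118.7] [267.7 118. ] [18.7 16.3] 9.5
top blue 240 [146.  184.6] [146.2 184.5] [ 8.2 30.7] 18.4
top blue 341 [ 84.6 192.2] [ 85. 192.] [30. 28.] 0.0
scene red 202 [300.2 159.6] [300.5 159.4] [ 8.7 26.2] 51.3
scene red 131 [245.1 189.1] [246.1 188.9] [ 6.1 23. ] 77.5
scene yellow 98 [224.5 149.6] [223.7 149.4] [21.4  5.1] 8.1
scene yellow 238 [278.1 241.8] [283.1 240.4] [22.  58.6] 77.1
scene blue 188 [195.4 204.5] [195.3 204.3] [14.8 15.6] 45.0
scene blue 194 [307.9 258.2] [308.  258.2] [ 7.5 25.9] 78.7
scene blue 425 [352.3 324.4] [352. 324.] [32. 32.] 90.0
```

View pics/crop1.png

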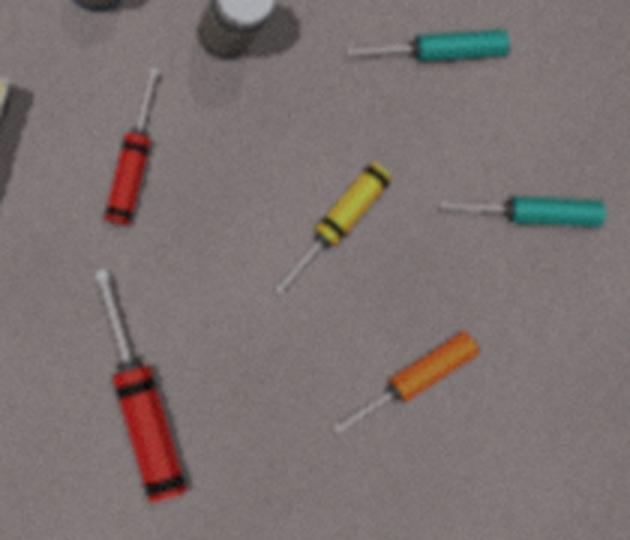

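View pics/crop2.png

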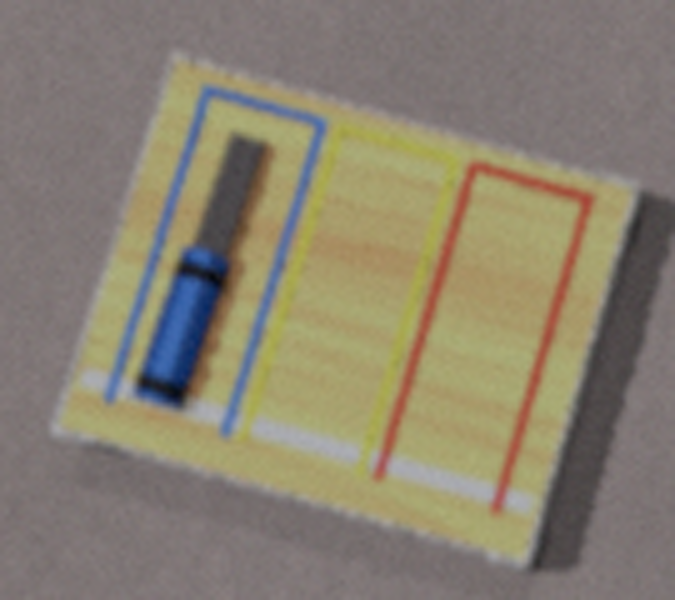

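The crops confirm it. In crop 1 the small red driver's handle runs (120,222)–(140,135) with its tip at (155,72), and the yellow handle runs (380,170)–(328,240) with its tip at (281,290). In crop 2 the red lane runs from (470,165)/(592,198) to (380,478)/(497,510), the yellow lane is in the middle, and the white line goes from (95,381) to (520,500).

```bash
python3 - <<'E'
from m import *
mt,ms=S["top"][2],S["scene"][2]
for n,a,b in(("red",(277.2,189.1),(245.1,189.1)),("yellow",(351.9,197.5),(224.5,149.6)),("file",(146,184.6),(307.9,258.2))):
    p,e=tri(mt,a,ms,b); print(n,p.round(4),"gap",e.round(4), "topdepth",pts(mt,[a],S["top"][1][int(a[1]),int(a[0])]).round(4))
d=S["top"][1]
ys,xs=np.mgrid[160:200,165:205]; P=pts(mt,np.c_[xs.ravel(),ys.ravel()],d[160:200,165:205].ravel()); print("shelf z",np.median(P[:,2]),P[:,2].std())
f=lambda u:np.c_[110+np.array(u,float)[:,0]/5-.4,120+np.array(u,float)[:,1]/5-.4]
L=plane(mt,f([(470,165),(592,198),(380,478),(497,510),(340,130),(455,158),(247,437),(368,470),(205,92),(322,125),(110,400),(228,435),(95,381),(520,500)]),.08)
print(L.round(4)); 
g=lambda u:np.c_[235+np.array(u,float)[:,0]/3-.3,130+np.array(u,float)[:,1]/3-.3]
print("drv",plane(mt,g([(120,222),(140,135),(155,72),(380,170),(328,240),(281,290)]),.02).round(4))
a=lambda p,q:np.degrees(np.arctan2(*(q-p)[[1,0]]))
print([a(L[i],L[j]).round(1) for i,j in((2,0),(3,1),(6,4),(7,5),(10,8),(11,9))],a(L[13],L[12])-90)
ci=pts(mt,[(u,v) for u,v in ((263,118),(309,130))],[d[118,263],d[130,309]]);print(ci)
E
```

```text
red [ 0.54   -0.1434  0.0158] gap 0.001 topdepth [[ 0.5375 -0.1421  0.0316]]
yellow [ 0.512  -0.392   0.0213] gap 0.0048 topdepth [[ 0.5128 -0.3913  0.0308]]
file [0.5379 0.2784 0.0971] gap 0.0014 topdepth [[0.5348 0.2747 0.1152]]
shelf z 0.0805416863538807 0.11966278616431433
[[0.6472 0.1007 0.08  ]
 [0.6266 0.0212 0.08  ]
 [0.443  0.1529 0.08  ]
 [0.4235 0.0779 0.08  ]
 [0.669  0.1855 0.08  ]
 [0.6516 0.1105 0.08  ]
 [0.4681 0.2385 0.08  ]
 [0.448  0.1607 0.08  ]
 [0.6929 0.2739 0.08  ]
 [0.6722 0.1973 0.08  ]
 [0.4907 0.3267 0.08  ]
 [0.4692 0.2506 0.08  ]
 [0.5028 0.3368 0.08  ]
 [0.4301 0.0634 0.08  ]]
drv [[ 0.4897 -0.1347  0.02  ]
 [ 0.5881 -0.1565  0.02  ]
 [ 0.6604 -0.1731  0.02  ]
 [ 0.5522 -0.4263  0.02  ]
 [ 0.4726 -0.3669  0.02  ]
 [ 0.4163 -0.314   0.02  ]]
[np.float64(-14.4), np.float64(-15.6), np.float64(-14.8), np.float64(-13.8), np.float64(-14.6), np.float64(-14.7)] -14.895576482290252
[[ 0.75423413 -0.08984324  0.11850493]
 [ 0.70308356 -0.22984459  0.1711996 ]]
```

{"method": "move_arm", "body": {
  "motion": "0.1 -0.49 -0.43 0 -0.007; 0.1 -0.97 -0.85 0 -0.015; 0.1 -0.97 -0.85 0 -0.015; 0.1 -0.97 -0.85 0 -0.015; 0.1 -0.97 -0.85 0 -0.015; 0.1 -0.97 -0.85 0 -0.015; 0.1 -0.97 -0.85 0 -0.015; 0.1 -0.97 -0.85 0 -0.015; 0.1 -0.97 -0.85 0 -0.015"
}}

```text
time: 0.9
position: [0.3076, 0.3876, 0.2306]
tool_rot: [0.111, 0.994, 0.0, -0.0]
ft_force: [0.4, 0.1, 0.6]
grip_width: 0.0486
grip_force: 0.0
```

{"method": "move_arm", "body": {
  "motion": "0.1 -0.96 -0.87 0 0; 0.1 -0.96 -0.87 0 0; 0.1 -0.96 -0.87 0 0; 0.1 -0.96 -0.87 0 0; 0.1 -0.96 -0.87 0 0; 0.1 -0.96 -0.87 0 0; 0.1 -0.96 -0.87 0 0; 0.1 -0.96 -0.87 0 0; 0.1 -0.96 -0.87 0 0"
}}

```text
time: 1.65
position: [0.4561, 0.177, 0.2302]
tool_rot: [0.11, 0.994, 0.0, -0.001]
ft_force: [-0.6, 0.6, -0.9]
grip_width: 0.0481
grip_force: 0.0
```

```bash
cat >> h.py <<'E'
def go(x,y,z,yaw_y):  # printed shift/turn to a TCP target; yaw_y = world angle (deg) of tool y
    o=robot.get_obs(); M=R.from_quat(o["tool_rot"]).as_matrix()
    s=M.T@(np.array([x,y,z])-o["position"]); c=np.degrees(np.arctan2(M[1,1],M[0,1]))
    t=-(yaw_y-c); t=(t+180)%360-180
    print("pos",o["position"].round(4),"yaw_y",c.round(2),"tilt",M[2].round(4),"t",o["time"],"| shift",(s/.2).round(4),"turn",round(t/180,4))
E
python3 - <<'E'
from h import *
import pickle
im,d,m=snap("wrist"); pickle.dump((im,d,m),open("w1.pkl","wb"))
cv2.imwrite("pics/w1.png",im[:,:,::-1])
go(.51,-.143,.23,77.3)
E
```

```text
pos [0.4554 0.1774 0.2302] yaw_y 77.46 tilt [ 1.9e-03  3.0e-04 -1.0e+00] t 1.7 | shift [-6.1440e-01 -1.5046e+00 -6.0000e-04] turn 0.0009
```

View pics/w1.png

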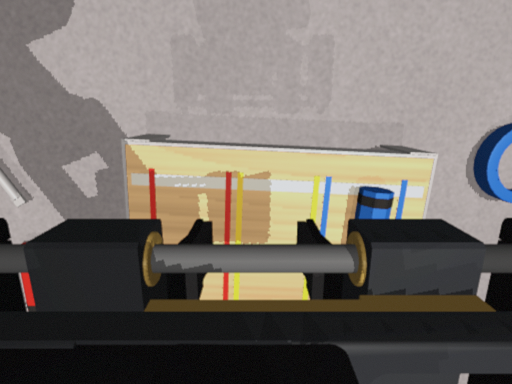

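The wrist view shows the shelf front: the white line runs (132,180)–(420,190) and crosses the lane lines near columns 152/228 (red), 239/316 (yellow) and 326/404 (blue). I'll refine those and triangulate against the top view.

```bash
python3 - <<'E'
from m import *
im,d,m=pickle.load(open("w1.pkl","rb"))
h=cv2.cvtColor(im,cv2.COLOR_RGB2HSV).astype(int); H,s,v=h[...,0],h[...,1],h[...,2]
roi=np.zeros(im.shape[:2],bool); roi[165:205,125:430]=1
w=(s<45)&(v>150)&roi; w[:, 345:]=0; ys,xs=np.nonzero(w)
k=(ys>172)&(ys<195); l=np.polyfit(xs[k],ys[k],1); k2=k&(abs(ys-np.polyval(l,xs))<7); l=np.polyfit(xs[k2],ys[k2],1)
print("white",k2.sum(),l)
W=plane(m,[(140,np.polyval(l,140)),(340,np.polyval(l,340))],.08); print(W.round(4), "lane dir",np.degrees(np.arctan2(*(W[1]-W[0])[[1,0]]))-90)
M={"red":((H<6)|(H>172))&(s>150),"yellow":(H>22)&(H<33)&(s>190),"blue":(H>104)&(H<125)&(s>150)}
rng={"red":[(145,160),(220,235)],"yellow":[(234,246),(309,322)],"blue":[(318,333)]}
for c in rng:
    for a,b in rng[c]:
        q=M[c].copy(); q[:165]=0; q[215:]=0; q[:,:a]=0; q[:,b:]=0
        ys,xs=np.nonzero(q); 
        if len(xs)<10: print(c,a,"few",len(xs)); continue
        p=np.polyfit(ys,xs,1); y0=ys.min(); u=np.polyval(p,np.polyval(l,np.polyval(p,183)))
        P=plane(m,[(np.polyval(p,y0),y0),(np.polyval(p,212),212),(u,np.polyval(l,u))],.08)
        print(c,(u.round(1),y0,len(xs)),P.round(4)[:, :2].tolist(),np.degrees(np.arctan2(*(P[1]-P[0])[[1,0]])).round(1))
# height: red-left line x white in both views
t=lambda u,v:(110+u/5-.4,120+v/5-.4)
for uw,ut in (((152,np.polyval(l,152)),t(501,494)),((228,np.polyval(l,228)),t(386,461))):
    print("tri",tri(m,uw,S["top"][2],ut))
print("depth z",pts(m,[(190,230)],d[230,190]),pts(m,[(190,195)],d[195,190]))
E
```

```text
white 2105 [4.66517769e-02 1.72151326e+02]
[[0.4272 0.0635 0.08  ]
 [0.4817 0.2623 0.08  ]] lane dir -15.32356241677094
red (np.float64(151.4), np.int64(169), 220) [[0.42, 0.0775], [0.4645, 0.0655], [0.4303, 0.0747]] -15.1
red (np.float64(227.9), np.int64(172), 204) [[0.4402, 0.1534], [0.4816, 0.142], [0.451, 0.1504]] -15.5
yellow 234 few 0
yellow 309 few 0
blue (np.float64(327.2), np.int64(178), 135) [[0.4686, 0.2521], [0.504, 0.2424], [0.4782, 0.2495]] -15.3
tri (array([0.43215655, 0.07534131, 0.07957551]), np.float64(0.0032843491392353366))
tri (array([0.45354193, 0.14995   , 0.07263647]), np.float64(0.002091939194598588))
depth z [[0.4379172  0.14759441 0.24132551]] [[0.45502831 0.10895366 0.08038687]]
```

{"method": "move_arm", "body": {
  "motion": "0.1 -0.15 -0.38 0 0; 0.1 -0.3 -0.76 0 0; 0.1 -0.31 -0.76 0 0; 0.1 -0.31 -0.76 0 0; 0.1 -0.31 -0.76 0 0; 0.1 -0.31 -0.76 0 0"
}}

```text
time: 2.2
position: [0.4837, 0.0143, 0.2305]
tool_rot: [0.111, 0.994, 0.0, -0.0]
ft_force: [-0.8, -0.4, 0.5]
grip_width: 0.0477
grip_force: 0.0
```

{"method": "move_arm", "body": {
  "motion": "0.1 -0.15 -0.38 0 0; 0.1 -0.3 -0.76 0 0; 0.1 -0.31 -0.76 0 0; 0.1 -0.31 -0.76 0 0; 0.1 -0.31 -0.76 0 0; 0.1 -0.31 -0.76 0 0"
}}

```text
time: 2.7
position: [0.5115, -0.1468, 0.2303]
tool_rot: [0.11, 0.994, 0.001, -0.0]
ft_force: [-0.6, 0.9, -0.2]
grip_width: 0.048
grip_force: 0.0
```

```bash
python3 - <<'E'
from h import *
import pickle
im,d,m=snap("wrist"); pickle.dump((im,d,m),open("w2.pkl","wb"))
cv2.imwrite("pics/w2.png",im[:,:,::-1])
go(.54,-.1435,.06,77.3)
E
```

```text
pos [ 0.5107 -0.1454  0.2301] yaw_y 77.45 tilt [ 0.0022  0.0017 -1.    ] t 2.75 | shift [-0.1426  0.0398  0.8504] turn 0.0008
```

View pics/w2.png

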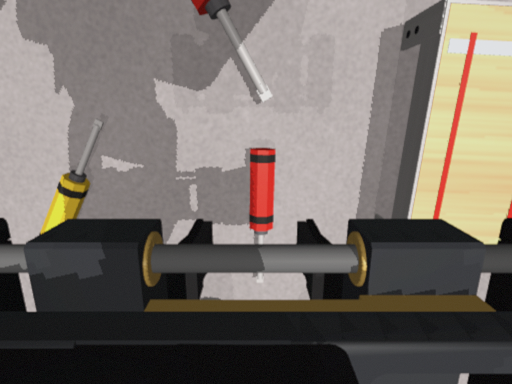

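The wrist view shows the red driver with its butt at (262,150), handle front at (261,230) and tip at (260,280), almost in line with the tool.

```bash
python3 - <<'E'
from m import *
im,d,m=pickle.load(open("w2.pkl","rb"))
h=cv2.cvtColor(im,cv2.COLOR_RGB2HSV).astype(int); H,s,v=h[...,0],h[...,1],h[...,2]
q=((H<6)|(H>172))&(s>130)&(v>70); q[:130]=0;q[240:]=0;q[:,:235]=0;q[:,290:]=0
ys,xs=np.nonzero(q); mid=[(xs[ys==r].min()+xs[ys==r].max())/2 for r in range(165,208)]
p=np.polyfit(range(165,208),mid,1)
y0,y1=ys.min(),ys.max(); print(y0,y1,p)
for z in(.0,.015,.03):
    A=plane(m,[(np.polyval(p,y0),y0),(np.polyval(p,y1),y1)],z); print(z,A.round(4).tolist(),np.degrees(np.arctan2(*(A[1]-A[0])[[1,0]])).round(2))
for uv,w in (((262,190),"top depth"),):print(pts(m,[uv],d[190,262]))
print("tri red centroid wrist/top",tri(m,(np.polyval(p,191),191),S["top"][2],(277.2,189.1)), tri(m,(261.5,(y0+y1)/2),S["top"][2],(277.2,189.1)))
E
```

```text
148 230 [-1.64602839e-02  2.64515101e+02]
0.0 [[0.4886, -0.1312, 0.0], [0.5963, -0.1564, 0.0]] -13.15
0.015 [[0.4869, -0.1312, 0.015], [0.5903, -0.1554, 0.015]] -13.15
0.03 [[0.4852, -0.1313, 0.03], [0.5844, -0.1545, 0.03]] -13.15
[[ 0.53402362 -0.14198383  0.03161726]]
tri red centroid wrist/top (array([ 0.54022185, -0.14347009,  0.01138621]), np.float64(0.00027303725908826376)) (array([ 0.54246036, -0.14394512, -0.00684171]), np.float64(0.0011166125520970433))
```

{"method": "move_arm", "body": {
  "motion": "0.1 -0.123 0.04 0.1 0.003; 0.1 -0.123 0.04 0.25 0.003; 0.1 -0.123 0.04 0.45 0.003; 0.1 -0.123 0.04 0.65 0.003; 0.1 -0.123 0.04 0.8 0.003; 0.1 -0.123 0.04 0.85 0.003; 0.1 -0.123 0.04 0.85 0.003; 0.1 -0.123 0.04 0.85 0.003"
}}

```text
time: 3.42
position: [0.5372, -0.1439, 0.0612]
tool_rot: [0.114, 0.994, 0.0, -0.0]
ft_force: [0.4, -0.5, 0.6]
grip_width: 0.0481
grip_force: 0.0
```

```bash
python3 -c "
from h import *
go(.5365,-.143,.011,76.85)"
```

```text
pos [ 0.5372 -0.1439  0.0612] yaw_y 76.95 tilt [ 3.e-04  3.e-04 -1.e+00] t 3.4167 | shift [0.0044 0.0036 0.2508] turn 0.0006
```

{"method": "move_arm", "body": {
  "motion": "0.1 0.004 0.004 0.12 0; 0.1 0.004 0.004 0.22 0; 0.1 0.004 0.004 0.25 0; 0.1 0.004 0.004 0.25 0; -0.5 0.004 0.004 0.25 0; -0.5 0.004 0.004 0.25 0; -0.5 0.004 0.004 0.25 0; -0.5 0.004 0.004 0.25 0; -0.5 0.004 0.004 0.25 0; -0.5 0.004 0.004 0.25 0",
  "newtons": 20
}}

```text
time: 4.25
position: [0.5371, -0.145, 0.0118]
tool_rot: [0.115, 0.993, -0.0, 0.001]
ft_force: [0.1, 1.1, 6.1]
grip_width: 0.0299
grip_force: 20.0
```

{"method": "move_arm", "body": {
  "motion": "-0.5 0 0 -0.1 0; -0.5 0 0 -0.25 0; -0.5 0 0 -0.45 0; -0.5 0 0 -0.65 0; -0.5 0 0 -0.8 0; -0.5 0 0 -0.85 0; -0.5 0 0 -0.85 0; -0.5 0 0 -0.85 0"
}}

```text
time: 4.92
position: [0.5357, -0.1445, 0.1801]
tool_rot: [0.115, 0.993, 0.0, -0.0]
ft_force: [-0.1, -0.2, -2.1]
grip_width: 0.0296
grip_force: 20.0
```

```bash
cat > held.py <<'E'
from h import *
import sys
im,d,m=snap("wrist"); o=robot.get_obs(); c=sys.argv[1]
h=cv2.cvtColor(im,cv2.COLOR_RGB2HSV).astype(int); H,s,v=h[...,0],h[...,1],h[...,2]
q=(((H<6)|(H>172)) if c=="red" else (H>20)&(H<34))&(s>130)&(v>70)
q[:100]=0;q[260:]=0;q[:,:215]=0;q[:,300:]=0
n,l,st,ce=cv2.connectedComponentsWithStats(cv2.morphologyEx(q.astype(np.uint8),cv2.MORPH_CLOSE,np.ones((11,5)))); i=1+st[1:,4].argmax(); print(st[i])
y0=st[i,1]; ys,xs=np.nonzero((l==i)); rows=range(y0+8,min(y0+st[i,3]-8,208))
p=np.polyfit(rows,[(xs[ys==r].min()+xs[ys==r].max())/2 for r in rows],1)
M=R.from_quat(o["tool_rot"]).as_matrix(); zax=o["position"][2]+.011-.006
for z in(zax-.015,zax,zax+.015):
    A=plane(m,[(np.polyval(p,y0),y0),(np.polyval(p,205),205)],z); T=(A-o["position"])@M
    print("z rel",round(z-o["position"][2],3),"tool-frame butt",T[0].round(4),"dir",np.degrees(np.arctan2(T[0,1]-T[1,1],T[0,0]-T[1,0])).round(2))
cv2.imwrite(f"pics/held_{c}.png",im[:,:,::-1])
go(*map(float,sys.argv[2:]))
E
python3 held.py red .489 .0994 .19 74.75
```

```text
[ 224  181   61   64 3629]
z rel -0.01 tool-frame butt [ 0.031  -0.0005  0.0101] dir -0.05
z rel 0.005 tool-frame butt [ 0.0344 -0.0005 -0.0049] dir -0.05
z rel 0.02 tool-frame butt [ 0.0378 -0.0005 -0.0199] dir -0.05
pos [ 0.535  -0.1442  0.1789] yaw_y 76.81 tilt [ 3.4e-03  8.0e-04 -1.0e+00] t 4.9667 | shift [ 0.5019  1.1333 -0.0527] turn 0.0114
```

```bash
sed -i 's/np.ones((11,5))/np.ones((31,5))/' held.py; python3 held.py red .489 .0994 .19 74.75
```

```text
[ 223  147   63   98 5905]
z rel -0.01 tool-frame butt [ 0.0505 -0.0002  0.0102] dir 0.31
z rel 0.005 tool-frame butt [ 0.0522 -0.0002 -0.0048] dir 0.31
z rel 0.02 tool-frame butt [ 0.0539 -0.0002 -0.0197] dir 0.31
pos [ 0.5347 -0.144   0.1783] yaw_y 76.81 tilt [ 0.0047  0.0011 -1.    ] t 5.0167 | shift [ 0.5006  1.133  -0.0547] turn 0.0114
```

View pics/held_red.png

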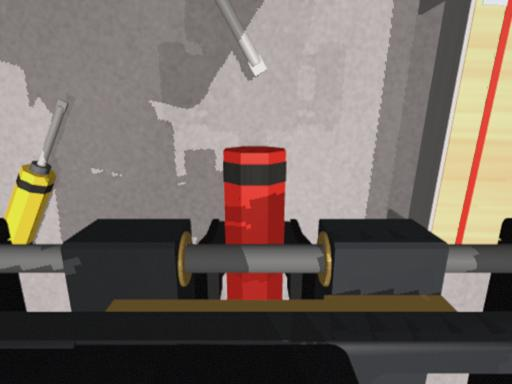

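{"method": "move_arm", "body": {
  "motion": "-0.5 0.06 0.14 -0.01 0.002; -0.5 0.15 0.33 -0.03 0.005; -0.5 0.24 0.53 -0.05 0.008; -0.5 0.33 0.73 -0.05 0.011; -0.5 0.4 0.9 -0.05 0.011; -0.5 0.44 0.98 -0.05 0.011; -0.5 0.44 0.98 -0.05 0.011; -0.5 0.44 0.98 -0.05 0.011; -0.5 0.44 0.98 -0.05 0.011"
}}

```text
time: 5.77
position: [0.4952, 0.0655, 0.1893]
tool_rot: [0.132, 0.991, -0.0, -0.001]
ft_force: [-0.3, -0.5, -1.4]
grip_width: 0.0296
grip_force: 20.0
```

```bash
python3 -c "
from h import *
go(.489,.0994,.12,74.75)"
```

```text
pos [0.4952 0.0655 0.1893] yaw_y 74.84 tilt [ 2.e-03 -9.e-04 -1.e+00] t 5.7667 | shift [0.0734 0.1557 0.3464] turn 0.0005
```

{"method": "move_arm", "body": {
  "motion": "-0.5 0.04 0.08 0.02 0; -0.5 0.073 0.156 0.1 0; -0.5 0.073 0.156 0.2 0; -0.5 0.073 0.156 0.3 0; -0.5 0.073 0.156 0.35 0; -0.5 0.073 0.156 0.35 0; -0.5 0.073 0.156 0.35 0"
}}

```text
time: 6.35
position: [0.4896, 0.099, 0.12]
tool_rot: [0.133, 0.991, -0.0, -0.001]
ft_force: [0.0, 0.1, -1.0]
grip_width: 0.0297
grip_force: 20.0
```

```bash
python3 held.py red .489 .0994 .0935 74.75
```

```text
[ 223  147   63   98 5880]
z rel -0.01 tool-frame butt [ 0.0514 -0.0006  0.01  ] dir -0.03
z rel 0.005 tool-frame butt [ 0.053  -0.0006 -0.005 ] dir -0.03
z rel 0.02 tool-frame butt [ 0.0547 -0.0006 -0.02  ] dir -0.03
pos [0.4902 0.0992 0.1207] yaw_y 74.75 tilt [-4.e-04  0.e+00 -1.e+00] t 6.4 | shift [ 0.0059 -0.0005  0.1361] turn 0.0
```

View pics/held_red.png

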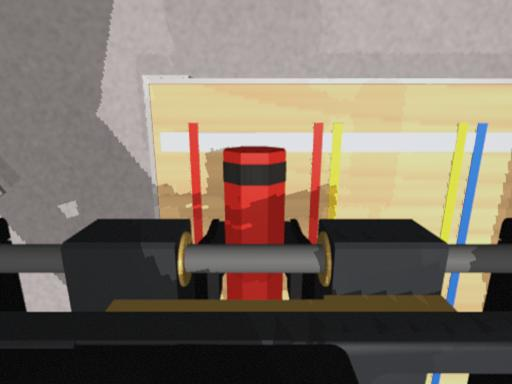

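The view shows the driver square and centred between the red lines (about columns 195 and 315) and over the white line (rows 133–151). One numeric check of the lines in the tool frame.

```bash
cat > lane.py <<'E'
from h import *
import sys
im,d,m=snap("wrist"); o=robot.get_obs(); M=R.from_quat(o["tool_rot"]).as_matrix()
h=cv2.cvtColor(im,cv2.COLOR_RGB2HSV).astype(int); H,s,v=h[...,0],h[...,1],h[...,2]
c=sys.argv[1]; cols=[tuple(map(int,a.split("-"))) for a in sys.argv[2:4]]; wr=[tuple(map(int,a.split("-"))) for a in sys.argv[4:6]]
q=(((H<6)|(H>172))&(s>150)) if c=="red" else (H>26)&(H<34)&(s>185)&(v>150)
L=[]
for a,b in cols:
    k=q.copy(); k[:122]=0;k[215:]=0;k[:,:a]=0;k[:,b:]=0
    ys,xs=np.nonzero(k); p=np.polyfit(ys,xs,1); p=np.polyfit(ys[abs(xs-np.polyval(p,ys))<5],xs[abs(xs-np.polyval(p,ys))<5],1)
    A=(plane(m,[(np.polyval(p,r),r) for r in(135,210)],.0805)-o["position"])@M; L.append(A)
    print(len(ys),A[:,:2].round(4).tolist(),"angle vs tool x",np.degrees(np.arctan2(*(A[0]-A[1])[[1,0]])).round(2))
for a,b in wr:
    k=(s<45)&(v>150); k[:125]=0;k[160:]=0;k[:,:a]=0;k[:,b:]=0
    ys,xs=np.nonzero(k); A=(plane(m,[(xs.mean(),ys.mean())],.0805)-o["position"])@M; print("white",len(ys),A[0,:2].round(4))
go(*map(float,sys.argv[6:10]))
E
python3 lane.py red 185-207 305-325 206-220 292-305 .489 .0994 .0935 74.75
```

```text
753 [[0.0554, -0.0393], [0.0055, -0.0393]] angle vs tool x 0.02
736 [[0.0554, 0.0393], [0.0055, 0.0392]] angle vs tool x 0.11
white 273 [ 0.0521 -0.027 ]
white 260 [0.052  0.0275]
pos [0.4904 0.0994 0.1212] yaw_y 74.77 tilt [-1.6e-03  3.0e-04 -1.0e+00] t 6.45 | shift [ 0.0072 -0.0019  0.1385] turn 0.0001
```

{"method": "move_arm", "body": {
  "motion": "-0.5 0.006 0 0.03 0; -0.5 0.006 0 0.07 0; -0.5 0.006 0 0.1 0; -0.5 0.006 0 0.12 0; -0.5 0.006 0 0.13 0; -0.5 0.006 0 0.135 0; -0.5 0.006 0 0.135 0; -0.5 0.006 0 0.135 0"
}}

```text
time: 7.12
position: [0.4884, 0.1004, 0.0936]
tool_rot: [0.132, 0.991, 0.0, 0.0]
ft_force: [-0.7, 0.0, -1.2]
grip_width: 0.0295
grip_force: 20.0
```

{"method": "move_arm", "body": {
  "motion": "-0.5 0 0 0.002 0; -0.5 0 0 0.004 0; -0.5 0 0 0.006 0; -0.5 0 0 0.006 0; -0.5 0 0 0.006 0"
}}

```text
time: 7.53
position: [0.4883, 0.1004, 0.0924]
tool_rot: [0.132, 0.991, 0.0, 0.0]
ft_force: [0.7, -0.4, -0.6]
grip_width: 0.0296
grip_force: 20.0
```

{"method": "move_arm", "body": {
  "motion": "-0.5 0 0 0.002 0; -0.5 0 0 0.003 0; -0.5 0 0 0.003 0; -0.5 0 0 0.003 0"
}}

```text
time: 7.87
position: [0.4882, 0.1004, 0.0918]
tool_rot: [0.132, 0.991, -0.0, 0.0]
ft_force: [-0.3, -0.3, -1.1]
grip_width: 0.0295
grip_force: 20.0
```

{"method": "move_arm", "body": {
  "motion": "-0.5 0 0 0.002 0; -0.5 0 0 0.004 0; -0.5 0 0 0.004 0; -0.5 0 0 0.004 0"
}}

```text
time: 8.2
position: [0.4883, 0.1004, 0.0918]
tool_rot: [0.132, 0.991, 0.0, 0.0]
ft_force: [-2.3, 0.2, 7.3]
grip_width: 0.0297
grip_force: 20.0
```

Contact (+7 N). Release and retreat.

{"method": "move_arm", "body": {
  "motion": "-0.35 0 0 -0.002 0; -0.25 0 0 -0.003 0; -0.1 0 0 -0.003 0; 0 0 0 -0.003 0; 0.1 0 0 -0.003 0; 0.1 0 0 -0.003 0; 0.1 0 0 -0.05 0; 0.1 0 0 -0.15 0; 0.1 0 0 -0.3 0; 0.1 0 0 -0.45 0; 0.1 0 0 -0.5 0; 0.1 0 0 -0.5 0"
}}

```text
time: 9.2
position: [0.4904, 0.1004, 0.1945]
tool_rot: [0.132, 0.991, 0.0, 0.004]
ft_force: [0.5, -0.1, 0.4]
grip_width: 0.0478
grip_force: 0.0
```

```bash
python3 held.py red .5 -.375 .22 50.5; python3 lane.py red 185-207 300-325 206-220 292-305 .49 -.37 .23 50.5
```

```text
[ 235  131   37  114 3933]
z rel -0.01 tool-frame butt [ 0.058  -0.0006  0.0098] dir -0.42
z rel 0.005 tool-frame butt [ 0.0589 -0.0005 -0.0052] dir -0.42
z rel 0.02 tool-frame butt [ 0.0599 -0.0005 -0.0202] dir -0.42
pos [0.4891 0.1004 0.1927] yaw_y 74.84 tilt [-3.9e-03  9.0e-04 -1.0e+00] t 9.25 | shift [-0.6746 -2.2801 -0.1361] turn 0.1352
32 [[0.0487, -0.0415], [-0.0195, -0.0433]] angle vs tool x 1.45
79 [[0.0488, 0.0404], [-0.0195, 0.0418]] angle vs tool x -1.18
white 116 [ 0.0496 -0.0331]
white 83 [0.0491 0.0371]
pos [0.4881 0.1004 0.1914] yaw_y 74.84 tilt [-9.e-04  2.e-04 -1.e+00] t 9.3 | shift [-0.6244 -2.2676 -0.1928] turn 0.1352
```

View pics/held_red.png

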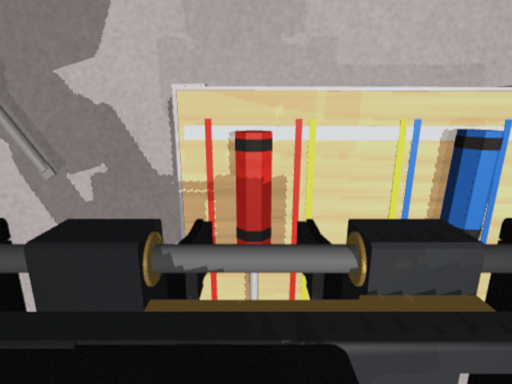

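Red lies centred, at columns 235–272 between lines at 209 and 298, with its butt at row 131 on the white line (rows 126–139). On to yellow.

{"method": "move_arm", "body": {
  "motion": "0.1 -0.1 -0.3 -0.1 0; 0.1 -0.21 -0.76 -0.19 0; 0.1 -0.21 -0.76 -0.19 0; 0.1 -0.21 -0.76 -0.19 0; 0.1 -0.21 -0.76 -0.19 0; 0.1 -0.21 -0.76 -0.19 0; 0.1 -0.21 -0.76 -0.19 0"
}}

```text
time: 9.88
position: [0.4878, -0.0568, 0.2276]
tool_rot: [0.133, 0.991, 0.001, -0.002]
ft_force: [-0.2, 0.2, 0.2]
grip_width: 0.0479
grip_force: 0.0
```

{"method": "move_arm", "body": {
  "motion": "0.1 -0.21 -0.76 0 0; 0.1 -0.21 -0.76 0 0; 0.1 -0.21 -0.76 0 0; 0.1 -0.21 -0.76 0 0; 0.1 -0.21 -0.76 0 0; 0.1 -0.21 -0.76 0 0"
}}

```text
time: 10.38
position: [0.4896, -0.2146, 0.2277]
tool_rot: [0.132, 0.991, 0.001, -0.001]
ft_force: [-0.7, 0.0, -0.0]
grip_width: 0.0477
grip_force: 0.0
```

{"method": "move_arm", "body": {
  "motion": "0.1 -0.21 -0.76 0 0.135; 0.1 -0.21 -0.76 0 0.135; 0.1 -0.21 -0.76 0 0.135; 0.1 -0.21 -0.76 0 0.135; 0.1 -0.21 -0.76 0 0.135; 0.1 -0.21 -0.76 0 0.135; 0.1 -0.21 -0.76 0 0.135"
}}

```text
time: 10.97
position: [0.4906, -0.3695, 0.2279]
tool_rot: [0.336, 0.942, 0.001, -0.002]
ft_force: [0.2, 0.8, -0.0]
grip_width: 0.0483
grip_force: 0.0
```

```bash
python3 - <<'E'
from h import *
import pickle
im,d,m=snap("wrist"); pickle.dump((im,d,m),open("w3.pkl","wb"))
cv2.imwrite("pics/w3.png",im[:,:,::-1])
go(.512,-.3966,.06,50.5)
print(robot.get_obs()["q"].round(3))
E
```

```text
pos [ 0.4906 -0.3693  0.2281] yaw_y 50.71 tilt [ 0.0034  0.0012 -1.    ] t 11.0167 | shift [-0.1719 -0.0389  0.8401] turn 0.0012
[-8.270e-01  5.170e-01  1.461e+00  1.000e-03  1.167e+00 -1.713e+00]
```

View pics/w3.png

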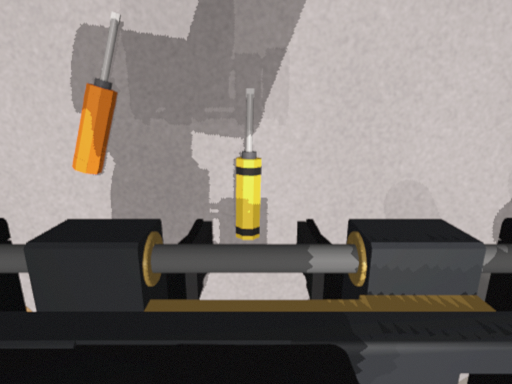

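The wrist view shows the yellow driver with its handle front at (249,157), butt at (248,238) and tip at (250,90). The orange look-alike is at (95,130), well clear.

```bash
python3 - <<'E'
from m import *
im,d,m=pickle.load(open("w3.pkl","rb"))
h=cv2.cvtColor(im,cv2.COLOR_RGB2HSV).astype(int); H,s,v=h[...,0],h[...,1],h[...,2]
q=(H>20)&(H<34)&(s>120)&(v>70); q[:140]=0;q[242:]=0;q[:,:225]=0;q[:,275:]=0
ys,xs=np.nonzero(q); rs=range(178,224); p=np.polyfit(rs,[(xs[ys==r].min()+xs[ys==r].max())/2 for r in rs],1)
y0,y1=ys.min(),ys.max(); print(y0,y1,p)
for z in(.008,.015,.03):
    A=plane(m,[(np.polyval(p,y0),y0),(np.polyval(p,y1),y1)],z); print(z,A.round(4).tolist(),np.degrees(np.arctan2(*(A[0]-A[1])[[1,0]])).round(2))
print("top z",pts(m,[(248,200)],d[200,248]),"tri",tri(m,(np.polyval(p,200),200),S["top"][2],(351.9,197.5)))
E
```

```text
157 239 [-5.42707370e-03  2.48653346e+02]
0.008 [[0.473, -0.365, 0.008], [0.5567, -0.4349, 0.008]] 140.13
0.015 [[0.4723, -0.3643, 0.015], [0.5544, -0.4329, 0.015]] 140.13
0.03 [[0.4709, -0.3628, 0.03], [0.5497, -0.4286, 0.03]] 140.13
top z [[ 0.51077159 -0.39536043  0.03187641]] tri (array([ 0.51790352, -0.40175908, -0.00730809]), np.float64(0.0035378988591483014))
```

{"method": "move_arm", "body": {
  "motion": "0.1 -0.167 -0.04 0.1 0.003; 0.1 -0.167 -0.04 0.25 0.003; 0.1 -0.167 -0.04 0.45 0.003; 0.1 -0.167 -0.04 0.65 0.003; 0.1 -0.167 -0.04 0.8 0.003; 0.1 -0.167 -0.04 0.84 0.003; 0.1 -0.167 -0.04 0.84 0.003; 0.1 -0.167 -0.04 0.84 0.003"
}}

```text
time: 11.68
position: [0.5122, -0.3993, 0.0619]
tool_rot: [0.341, 0.94, -0.0, 0.0]
ft_force: [0.7, -0.9, 0.5]
grip_width: 0.0479
grip_force: 0.0
```

```bash
python3 -c "
from h import *
go(.5114,-.3968,.0115,50.13)"
```

```text
pos [ 0.5122 -0.3993  0.0619] yaw_y 50.1 tilt [-7.e-04  0.e+00 -1.e+00] t 11.6833 | shift [0.0111 0.0069 0.2521] turn -0.0002
```

{"method": "move_arm", "body": {
  "motion": "0.1 0.011 0.007 0.12 0; 0.1 0.011 0.007 0.22 0; 0.1 0.011 0.007 0.25 0; 0.1 0.011 0.007 0.25 0; -0.5 0.011 0.007 0.25 0; -0.5 0.011 0.007 0.25 0; -0.5 0.011 0.007 0.25 0; -0.5 0.011 0.007 0.25 0; -0.5 0.011 0.007 0.25 0; -0.5 0.011 0.007 0.25 0",
  "newtons": 20
}}

```text
time: 12.52
position: [0.5114, -0.3982, 0.0125]
tool_rot: [0.342, 0.94, -0.0, 0.001]
ft_force: [-0.1, 0.4, 5.3]
grip_width: 0.0296
grip_force: 20.0
```

{"method": "move_arm", "body": {
  "motion": "-0.5 0 0 -0.1 0; -0.5 0 0 -0.25 0; -0.5 0 0 -0.45 0; -0.5 0 0 -0.65 0; -0.5 0 0 -0.8 0; -0.5 0 0 -0.95 0; -0.5 0 0 -0.95 0; -0.5 0 0 -0.95 0"
}}

```text
time: 13.18
position: [0.5111, -0.3984, 0.203]
tool_rot: [0.342, 0.94, -0.001, 0.002]
ft_force: [-0.4, -0.5, -1.8]
grip_width: 0.0298
grip_force: 20.0
```

```bash
python3 -c "
from h import *
go(.5127,.1862,.20,50.13)"
```

```text
pos [ 0.5111 -0.3984  0.203 ] yaw_y 50.0 tilt [-4.3e-03 -7.0e-04 -1.0e+00] t 13.1833 | shift [1.8726 2.2443 0.0053] turn -0.0007
```

{"method": "move_arm", "body": {
  "motion": "-0.5 0.08 0.1 0 0; -0.5 0.2 0.24 0 0; -0.5 0.32 0.38 0 0; -0.5 0.44 0.52 0 0; -0.5 0.54 0.65 0 0; -0.5 0.62 0.75 0 0; -0.5 0.62 0.75 0 0"
}}

```text
time: 13.77
position: [0.5089, -0.1963, 0.1982]
tool_rot: [0.34, 0.94, 0.002, -0.005]
ft_force: [-0.4, 0.4, -2.0]
grip_width: 0.03
grip_force: 20.0
```

{"method": "move_arm", "body": {
  "motion": "-0.5 0.1 0.12 0 0; -0.5 0.22 0.26 0 0; -0.5 0.34 0.4 0 0; -0.5 0.45 0.54 0 0; -0.5 0.55 0.67 0 0; -0.5 0.62 0.75 0 0; -0.5 0.62 0.75 0 0"
}}

```text
time: 14.35
position: [0.5111, -0.0045, 0.199]
tool_rot: [0.34, 0.94, 0.0, -0.003]
ft_force: [0.0, 0.1, -1.4]
grip_width: 0.0298
grip_force: 20.0
```

{"method": "move_arm", "body": {
  "motion": "-0.5 0.1 0.12 0 0; -0.5 0.22 0.26 0 0; -0.5 0.34 0.4 0 0; -0.5 0.45 0.54 0 0; -0.5 0.55 0.67 0 0; -0.5 0.62 0.74 0 0; -0.5 0.62 0.74 0 0; -0.5 0.62 0.74 0 0"
}}

```text
time: 15.02
position: [0.5128, 0.1845, 0.1994]
tool_rot: [0.341, 0.94, -0.001, -0.001]
ft_force: [0.2, -1.3, -1.5]
grip_width: 0.0298
grip_force: 20.0
```

```bash
python3 -c "
from h import *
go(.5127,.1862,.20,-105.2); print(robot.get_obs()['q'])"
```

```text
pos [0.5128 0.1845 0.1994] yaw_y 50.12 tilt [ 0.0013 -0.0029 -1.    ] t 15.0167 | shift [ 0.0056  0.006  -0.0031] turn 0.8629
[ 1.40895020e-01  4.62046758e-01  1.66493050e+00 -1.14712206e-03
  1.01769645e+00 -7.33233613e-01]
```

{"method": "move_arm", "body": {
  "motion": "-0.5 0 0 0 0.02; -0.5 0 0 0 0.055; -0.5 0 0 0 0.09; -0.5 0 0 0 0.125; -0.5 0 0 0 0.16; -0.5 0 0 0 0.195; -0.5 0 0 0 0.23; -0.5 0 0 0 0.265; -0.5 0 0 0 0.3; -0.5 0 0 0 0.335; -0.5 0 0 0 0.37; -0.5 0 0 0 0.4"
}}

```text
time: 16.02
position: [0.5134, 0.1823, 0.2]
tool_rot: [0.831, 0.556, -0.001, -0.0]
ft_force: [0.9, -0.3, -1.3]
grip_width: 0.0298
grip_force: 20.0
```

{"method": "move_arm", "body": {
  "motion": "-0.5 0 0 0 0.035; -0.5 0 0 0 0.07; -0.5 0 0 0 0.105; -0.5 0 0 0 0.14; -0.5 0 0 0 0.175; -0.5 0 0 0 0.21; -0.5 0 0 0 0.245; -0.5 0 0 0 0.28; -0.5 0 0 0 0.315; -0.5 0 0 0 0.35; -0.5 0 0 0 0.385; -0.5 0 0 0 0.42"
}}

```text
time: 17.02
position: [0.5134, 0.1823, 0.2]
tool_rot: [0.998, -0.07, -0.001, 0.001]
ft_force: [0.4, -0.3, -1.4]
grip_width: 0.0297
grip_force: 20.0
```

```bash
python3 -c "
from h import *
go(.5127,.1862,.12,-105.2)"
```

```text
pos [0.5134 0.1823 0.2   ] yaw_y -98.05 tilt [-0.0019  0.0015 -1.    ] t 17.0167 | shift [-0.0055 -0.0195  0.4   ] turn 0.0397
```

{"method": "move_arm", "body": {
  "motion": "-0.5 -0.005 -0.02 0.02 0.03; -0.5 -0.005 -0.02 0.1 0.04; -0.5 -0.005 -0.02 0.2 0.04; -0.5 -0.005 -0.02 0.3 0.04; -0.5 -0.005 -0.02 0.37 0.04; -0.5 -0.005 -0.02 0.4 0.04; -0.5 -0.005 -0.02 0.4 0.04; -0.5 -0.005 -0.02 0.4 0.04"
}}

```text
time: 17.68
position: [0.5133, 0.1876, 0.1207]
tool_rot: [0.992, -0.13, -0.0, 0.0]
ft_force: [0.5, 0.2, -1.2]
grip_width: 0.0297
grip_force: 20.0
```

```bash
python3 - <<'E'
from h import *
import pickle
im,d,m=snap("wrist"); pickle.dump((im,d,m,robot.get_obs()),open("w4.pkl","wb"))
cv2.imwrite("pics/w4.png",im[:,:,::-1])
S=snap("scene"); t=snap("top"); pickle.dump((S,t),open("st4.pkl","wb"))
go(.5127,.1862,.0945,-105.2)
E
```

```text
pos [0.514  0.1885 0.1219] yaw_y -104.83 tilt [ 1.9e-03 -7.0e-04 -1.0e+00] t 17.8333 | shift [-0.0034  0.0129  0.137 ] turn 0.0021
```

View pics/w4.png

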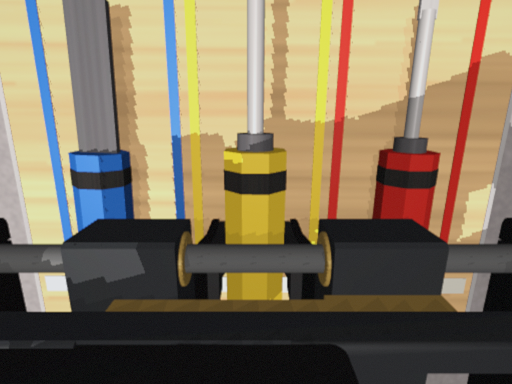

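The wrist view (10th picture) shows the yellow driver between its lines at columns about 195 and 322. The file is on the left, the red driver on the right, all pointing the same way. Next, numbers from the masks.

```bash
python3 - <<'E'
from h import *
import pickle
im,d,m,o=pickle.load(open("w4.pkl","rb")); M=R.from_quat(o["tool_rot"]).as_matrix()
h=cv2.cvtColor(im,cv2.COLOR_RGB2HSV).astype(int); H,s,v=h[...,0],h[...,1],h[...,2]
print("pose",o["position"].round(4))
def T(uv,z): return (plane(m,uv,z)-o["position"])@M
red=((H<6)|(H>172))&(s>150); blue=(H>104)&(H<125)&(s>140); yel=(H>20)&(H<34)&(s>150)
L={}
for n,k,(u0,u1,w) in(("yelL",(H>25)&(H<34)&(s>170),(189,199,12)),("yelR",(H>25)&(H<34)&(s>170),(326,318,12)),("blueR",blue,(169,178,14)),("redL",red,(347,335,16))):
    pr=[]
    for r in range(5,200,3):
        c=int(u0+(u1-u0)*r/200); x=np.nonzero(k[r,c-w//2:c+w//2+1])[0]
        if 3<=len(x): pr.append((c-w//2+x.mean(),r))
    pr=np.array(pr); p=np.polyfit(pr[:,1],pr[:,0],1); A=T([(np.polyval(p,20),20),(np.polyval(p,190),190)],.0805)
    print(n,len(pr),A[:,:2].round(4).tolist(),np.degrees(np.arctan2(*(A[0]-A[1])[[1,0]])).round(2))
# handle front upper-edge rows
for n,k,c0,c1,z in(("yellow",yel,235,275,o["position"][2]+.0185),("red",red,390,425,.1105),("file",blue,80,125,.1105)):
    q=k.copy(); q[:135]=0;q[210:]=0;q[:,:c0]=0;q[:,c1:]=0
    r=[np.nonzero(q[:,c])[0].min() for c in range(c0,c1) if q[:,c].any()]
    print(n,np.median(r),T([((c0+c1)/2,np.median(r))],z-.02)[0].round(4),T([((c0+c1)/2,np.median(r))],z)[0].round(4))
E
```

```text
pose [0.5138 0.188  0.1213]Traceback (most recent call last):
  File "<stdin>", line 14, in <module>
IndexError: too many indices for array: array is 1-dimensional, but 2 were indexed
```

```bash
python3 - <<'E'
from h import *
import pickle
im,d,m,o=pickle.load(open("w4.pkl","rb")); M=R.from_quat(o["tool_rot"]).as_matrix()
h=cv2.cvtColor(im,cv2.COLOR_RGB2HSV).astype(int); H,s,v=h[...,0],h[...,1],h[...,2]
def T(uv,z): return (plane(m,uv,z)-o["position"])@M
red=((H<8)|(H>170))&(s>130); blue=(H>100)&(H<125)&(s>120); yel=(H>20)&(H<34)&(s>150)
for n,k,(u0,u1) in(("blueR",blue,(169,181)),("redL",red,(347,333)),("blueL",blue,(33,65)),("redR",red,(486,447))):
    pr=[]
    for r in range(5,195,3):
        c=int(u0+(u1-u0)*r/200); x=np.nonzero(k[r,c-12:c+13])[0]
        if len(x)>=3: pr.append((c-12+x.mean(),r))
    pr=np.array(pr)
    if len(pr)<10: print(n,len(pr),h[40,u0+2]); continue
    p=np.polyfit(pr[:,1],pr[:,0],1); A=T([(np.polyval(p,20),20),(np.polyval(p,190),190)],.0805)
    print(n,len(pr),A[:,:2].round(4).tolist(),np.degrees(np.arctan2(*(A[0]-A[1])[[1,0]])).round(2))
for n,k,c0,c1,z in(("yellow",yel,235,275,o["position"][2]+.0185),("red",red,390,425,.1105),("file",blue,80,125,.1105)):
    q=k.copy(); q[:135]=0;q[210:]=0;q[:,:c0]=0;q[:,c1:]=0
    r=[np.nonzero(q[:,c])[0].min() for c in range(c0,c1) if q[:,c].any()]
    print(n,np.median(r),T([((c0+c1)/2,np.median(r))],z-.02)[0].round(4),T([((c0+c1)/2,np.median(r))],z)[0].round(4))
E
```

```text
blueR 64 [[0.1199, -0.0488], [0.0184, -0.0494]] 0.35
redL 64 [[0.12, 0.0539], [0.0185, 0.0532]] 0.38
blueL 64 [[0.1199, -0.1275], [0.0183, -0.1273]] -0.1
redR 64 [[0.12, 0.1324], [0.0185, 0.1317]] 0.41
yellow 152.0 [0.0486 0.0011 0.0015] [ 0.0511  0.001  -0.0185]
red 153.0 [0.0443 0.0941 0.0309] [0.0469 0.0841 0.0109]
file 153.0 [ 0.0442 -0.0919  0.0309] [ 0.0468 -0.0819  0.0109]
```

```bash
python3 - <<'E'
from h import *
import pickle
im,d,m,o=pickle.load(open("w4.pkl","rb")); M=R.from_quat(o["tool_rot"]).as_matrix()
h=cv2.cvtColor(im,cv2.COLOR_RGB2HSV).astype(int); H,s,v=h[...,0],h[...,1],h[...,2]
k=((s<45)&(v>150)).astype(np.uint8); k[:262]=0;k[310:]=0
n,l,st,ce=cv2.connectedComponentsWithStats(k)
for i in range(1,n):
    if st[i,4]>25: print(st[i],(plane(m,[(ce[i][0],st[i,1]-.5),(ce[i][0],st[i,1]+st[i,3]-.5)],.0805)-o["position"])@M)
# top camera: butt ends of the held/laid handles and file, as row in lane direction
(S,t)=pickle.load(open("st4.pkl","rb"))
im,d,m=t; h=cv2.cvtColor(im,cv2.COLOR_RGB2HSV).astype(int); H,s=h[...,0],h[...,1]
u=np.array([.965,-.2622])
for n,k,x0,x1 in(("red",(H<6)|(H>172),185,215),("file",(H>104)&(H<125),134,160)):
    k=(k&(s>150)); k[:160]=0;k[225:]=0;k[:,:x0]=0;k[:,x1:]=0
    k=cv2.morphologyEx(k.astype(np.uint8),cv2.MORPH_OPEN,np.ones((4,4))); ys,xs=np.nonzero(k)
    if len(xs): P=plane(m,np.c_[xs,ys],.1); a=P[:,:2]@u; print(n,len(xs),a.min().round(4),a.max().round(4))
E
```

```text
[ 19 273  26  37 691] [[-0.04241029 -0.15791335  0.04081341]
 [-0.07275482 -0.16349095  0.04078995]]
[ 45 275  23  17 321] [[-0.04398611 -0.1412353   0.04081046]
 [-0.05771794 -0.14348901  0.04079981]]
[466 274  10  36  92] [[-0.04299156  0.15536825  0.04078096]
 [-0.07252953  0.16069145  0.04075703]]
[222 277   5  15  74] [[-0.04549761 -0.02091646  0.04079697]
 [-0.05763419 -0.02121358  0.04078739]]
[282 277   6  16  79] [[-0.04546844  0.02218183  0.0407926 ]
 [-0.05842545  0.02251141  0.0407823 ]]
[442 278  24  15 311] [[-0.04618493  0.14339103  0.04077966]
 [-0.05834121  0.14540519  0.04076982]]
red 209 0.4049 0.495
file 23 0.4058 0.4197
```

{"method": "move_arm", "body": {
  "motion": "-0.5 -0.006 0.011 0.02 0.002; -0.5 -0.006 0.011 0.05 0.002; -0.5 -0.006 0.011 0.08 0.002; -0.5 -0.006 0.011 0.1 0.002; -0.5 -0.006 0.011 0.12 0.002; -0.5 -0.006 0.011 0.13 0.002; -0.5 -0.006 0.011 0.13 0.002; -0.5 -0.006 0.011 0.13 0.002"
}}

```text
time: 18.5
position: [0.5113, 0.187, 0.0947]
tool_rot: [0.991, -0.132, -0.0, 0.0]
ft_force: [0.5, -0.1, -2.1]
grip_width: 0.0298
grip_force: 20.0
```

{"method": "move_arm", "body": {
  "motion": "-0.5 0 0 0.002 0; -0.5 0 0 0.004 0; -0.5 0 0 0.005 0; -0.5 0 0 0.005 0"
}}

```text
time: 18.83
position: [0.5114, 0.187, 0.0941]
tool_rot: [0.991, -0.132, 0.0, -0.0]
ft_force: [-0.7, -1.0, -2.2]
grip_width: 0.0298
grip_force: 20.0
```

{"method": "move_arm", "body": {
  "motion": "-0.5 0 0 0.002 0; -0.5 0 0 0.004 0; -0.5 0 0 0.005 0; -0.5 0 0 0.005 0"
}}

```text
time: 19.17
position: [0.5113, 0.187, 0.0929]
tool_rot: [0.991, -0.132, -0.0, 0.0]
ft_force: [0.6, 0.2, -1.0]
grip_width: 0.0299
grip_force: 20.0
```

{"method": "move_arm", "body": {
  "motion": "-0.5 0 0 0.002 0; -0.5 0 0 0.003 0; -0.5 0 0 0.003 0; -0.5 0 0 0.003 0"
}}

```text
time: 19.5
position: [0.5114, 0.187, 0.0925]
tool_rot: [0.991, -0.132, 0.0, -0.0]
ft_force: [0.0, -0.6, 0.3]
grip_width: 0.0298
grip_force: 20.0
```

Force has risen to about zero, so it is just touching. One small step more, then release.

{"method": "move_arm", "body": {
  "motion": "-0.5 0 0 0.002 0; -0.5 0 0 0.002 0; -0.5 0 0 0.002 0"
}}

```text
time: 19.75
position: [0.5114, 0.187, 0.0924]
tool_rot: [0.991, -0.132, 0.0, -0.0]
ft_force: [-1.9, -0.5, 5.9]
grip_width: 0.0299
grip_force: 20.0
```

{"method": "move_arm", "body": {
  "motion": "-0.35 0 0 0 0; -0.25 0 0 0 0; -0.1 0 0 0 0; 0 0 0 0 0; 0.1 0 0 0 0; 0.1 0 0 0 0; 0.1 0 0 -0.05 0; 0.1 0 0 -0.15 0; 0.1 0 0 -0.35 0; 0.1 0 0 -0.55 0; 0.1 0 0 -0.75 0; 0.1 0 0 -0.9 0"
}}

```text
time: 20.75
position: [0.5121, 0.1872, 0.2761]
tool_rot: [0.991, -0.132, 0.002, -0.001]
ft_force: [0.8, 0.6, -0.1]
grip_width: 0.0478
grip_force: 0.0
```

{"method": "move_arm", "body": {
  "motion": "0.1 0 -0.3 0 0; 0.1 0 -0.9 0 0; 0.1 0 -0.9 0 0; 0.1 0 -0.9 0 0; 0.1 0 -0.9 0 0; 0.1 0 -0.9 0 0; 0.1 0 -0.9 0 0"
}}

```text
time: 21.33
position: [0.5578, 0.3611, 0.2719]
tool_rot: [0.991, -0.131, -0.0, 0.0]
ft_force: [-0.3, -0.3, 0.1]
grip_width: 0.0478
grip_force: 0.0
```

{"method": "move_arm", "body": {
  "motion": "0.1 -0.3 -0.6 -0.1 0; 0.1 -0.6 -0.9 -0.2 0; 0.1 -0.6 -0.9 -0.2 0; 0.1 -0.6 -0.9 -0.2 0; 0.1 -0.6 -0.9 -0.2 0; 0.1 -0.6 -0.9 -0.2 0; 0.1 -0.6 -0.9 -0.2 0"
}}

```text
time: 21.92
position: [0.4881, 0.5677, 0.313]
tool_rot: [0.991, -0.13, 0.0, -0.001]
ft_force: [1.0, -0.2, 0.0]
grip_width: 0.0478
grip_force: 0.0
```

```bash
python3 - <<'E'
from h import *
u=np.array([.965,-.2622]); w=np.array([.2622,.965]); O=np.array([.4407,.1125])
im,d,m=snap("top"); h=cv2.cvtColor(im,cv2.COLOR_RGB2HSV).astype(int); H,s,v=h[...,0],h[...,1],h[...,2]
ys,xs=np.mgrid[130:230,110:240]; P=pts(m,np.c_[xs.ravel(),ys.ravel()],d[130:230,110:240].ravel())
hh=P[:,2]; k=(hh>.1)&(hh<.125); A=(P[:,:2]-O)@np.c_[u,w]
for n,c in(("red",0),("yellow",.09),("file",.18)):
    g=k&(abs(A[:,1]-c)<.03)&(A[:,0]<.11)&(A[:,0]>-.03); a=A[g]
    p=np.polyfit(a[:,0],a[:,1],1); print(n,g.sum(),"along",np.percentile(a[:,0],[1,99]).round(4),"across",(a[:,1].mean()-c).round(4),"ang",np.degrees(np.arctan(p[0])).round(2),"topz",np.median(hh[g]).round(4))
E
```

```text
red 295 along [0.0009 0.1057] across 0.0022 ang 0.2 topz 0.1082
yellow 303 along [0.0037 0.107 ] across 0.001 ang -0.28 topz 0.1081
file 303 along [-0.0002  0.1071] across 0.0049 ang -1.84 topz 0.1078
```

```bash
python3 -c "
from rig import robot
print(robot.hand_in())"
```

```text
the job is handed in; nothing more can be done
None
```

Job handed in at about 22 s: in the final top-camera check both screwdrivers lie flat in their own colour lanes, within 0.3° of the lane direction and about 2 mm of its centre, pointing the same way as the file, with butts within about 4 mm of the white line's centre; both were lowered to light contact before release, and the other objects were not touched.

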